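Clip a sampling tube into the drying cradle and set its air tap

ROBOT

A 6-joint arm with a two-finger parallel gripper is mounted at the origin on the work surface. World frame = base frame: x ahead of the robot, y to its left, z up, the work surface at z = 0. Lengths are in mm, angles in rad, forces in N, time in s.
With the tool pointing down it reaches from about 300 to 850 mm from the base axis. Payload 5.4 kg.
Tool frame: the origin (TCP) lies at the very end of the fingers, on their centre line; the grasp point (between the pads) lies 19 mm behind it; z points along the fingers, y is the line along which they close (so a half turn about z gives the same grasp; the last joint's range is limited). The gripper opens to 85 mm and grips with 20 to 120 N. Pads are 22 mm wide; open, the fingers measure 114 mm over their backs; the gripper's body (76 mm by 85 mm) begins 54 mm behind the grasp point. The pads swing forward as they close: fully open they stand 13 mm farther back than shut.
Start: joints at [-1.315, 0.158, 1.597, -0, 1.386, -0.21], TCP at [258.229, -513.735, 231.299] pointing down, gripper open.
Joint ranges: [-2.91, 2.91], [-0.94, 2.29], [0.18, 2.7], [-1.29, 4.43], [0.17, 2.64], [-3, 3]. Speed limits (rad/s): [2.57, 2.57, 3.14, 3.14, 3.14, 3.14].

INTERFACE

Orientations are given as a 3x3 rotation matrix whose columns are the frame's x, y, z axes.
In Python, from plant import r gives the robot as it stands.
- The arm moves only by the tool play_rows, never from a script. Its argument "motion" is one flat list of numbers, 7 for each row, row after row: the turn, a rotation vector about the world's x, y, z normalised to -1 to 1, where 1 is 60 degrees, then the shift along the world's x, y, z normalised to -1 to 1, where 1 is 25 cm, then the opening, from 0 (shut) to 1 (fully open). A call has exactly 10 rows; each row is the pose to reach, as a shift and turn from the pose commanded when the call began; what a row does not reach only later rows make up. A row lasts 1/8 s, in which the tool goes at most 62.5 mm and 10.7 degrees, less where a joint would pass 70% of its speed; a pose out of reach is approached as far as the arm can. A call with a number of a shift or a turn outside -1 to 1 is refused whole. A call with a gripper value outside its range is refused whole. The fingers move at their own pace and stop on an object; "force" is the grip in N (left out, the last holds). Time passes only in rows, so rows that repeat a pose let the fingers close, or fill a call up. It gives the time, the measured TCP pose, the force, the opening and the grip force at its end, in the units of the state.
- r.sense(): the state, without advancing time (a new reading comes with each control period).
- r.capture(name): name is "scene" or "top" or "wrist"; returns the picture (480x640x3 uint8, red, green, blue); there is no depth.
- r.camera_info(name): a dict with "fx", "fy", "cx", "cy" (pixels), "eye" and "attitude" of the camera in the world. Camera axes: x right, y up, looking along -z (the intrinsics and any distortion apply to the point x, -y, -z); pixel columns grow to the right and rows downward; lengths in mm; the calibration is good to about 2 mm. A picture is of the moment at which its call begins: read the wrist's pose just before it. camera_info takes no time and is no camera call; for the wrist camera it gives the pose at the moment of the call.
- r.finish_job(): hands the job in; it is judged then, once.
The state is a dict: "time": time; "joint_positions": joint angles; "qvel": joint speeds; "effort": joint torques, N m; "tcp_pos": TCP position; "ee_rot": TCP orientation; "ft_force": force on the tool from outside, world axes, zero at the start; "ft_torque": the same for the moment, N m; "gripper_width": finger opening in mm; "gripper_force": force on a finger pad.
Only numpy, scipy, OpenCV 4.12 (cv2) and the standard library are available. Lean on these libraries where they do the work, as an engineer would, in place of code of your own. Each camera call takes 0.05 s, during which the arm holds its last target. There are 200 camera calls.

TASK

Lay the steel sampling tube in the two fork clips of the drying cradle, with its long collar towards the air nozzle and just outside the clip on that side, and push it down past the sprung jaws until it sits fully home in both clips. Then turn the cradle's air tap half open, its lever at 45 degrees between shut and fully open. Leave everything else on the bench standing where it is.

Things in the scene. Friction and masses are not known exactly. Their poses are not given: they have to be found in the camera images.
- tube: loose steel tube, 14 mm diameter, 240 mm long, 0.11 kg; origin on its axis at mid-length, y along it to the head end. Black hexagonal rubber collars, 22 mm across flats: a long one (15 mm, centred at y +100, head side), a short one (7 mm, at y -116.5, tail). At the start it lies level on its collars on the bench, axis 11 mm up.
- tube_head (a point): centre of the tube's head end face, 120 mm from the tube's origin along its +y
- cradle: fixed drying cradle; origin on the bench under the middle between its clips, y along the seated tube towards nozzle and tap. White base x +-45, y -130 to +215, 12 mm thick. 16 mm wide fork clips at y = -75, +75. Between them (y +-58) two thin upright trough walls at x = +-22.5, 71 mm high: fingers round the tube cannot follow it down to its seat.
- seat (a point): where the tube's origin lies when seated: axis 75 mm above the bench, midway between the clips; axes as the cradle. On the tube's line a brass nozzle ends at y = +142; the manifold block, 36 mm square, 85 mm high, stands at y = +185 and carries the tap
- clip_far (a point): seated tube's axis in the clip away from the tap, cradle (0, -75, 75) mm. Each clip: floor 68 mm high; fixed cheek on the +x side, inner face x = +8.5, flaring out above 94 mm, top 112 mm; sprung jaw on the -x side. They form a funnel 33 mm wide at the top; a tube laid in it rests 16 mm above its seat and needs about 8 N down per clip to pass the jaw
- clip_tap (a point): tube axis in the clip next to the tap, cradle (0, +75, 75) mm
- jaw_far (a joint): opening (rad) of the sprung steel jaw of the clip away from the tap; 0 = closed, grows as it is pushed outwards to -x, springs back by itself. Hinge along y at x = -19, 37 mm high; its nose overhangs the seat (tip x = -3, 85 mm high), its upper face slopes up and away to x = -18, 107 mm high
- jaw_tap (a joint): the same for the clip next to the tap
- tap (a joint): angle (rad) of the tap lever about its upright axis: 0 = shut, lever pointing along the cradle's -x; grows clockwise seen from above; 1.571 = fully open, lever pointing along the cradle's +y, away from the tube. Stays where it is left (stiff, about 1.5 N at the tip). Half open is 0.785.
- tap_axis (a point): on the tap's axis at the lever's mid-height, cradle (0, 185, 96) mm. The lever is a steel bar 12 mm wide, 10 mm thick (91 to 101 mm high), reaching 60 mm from the axis
- lever_tip (a point): outer end of the lever, 60 mm from the axis, at mid-thickness
- flask: loose conical glass flask, base 72 mm diameter, 120 mm high, bystander; origin under its centre (as for all below)
- beaker: loose glass beaker, 64 mm diameter, 80 mm high, bystander
- jar: loose yellow jar, 50 mm diameter, 65 mm high, bystander near the cradle
- reagent: loose amber reagent bottle, 64 mm diameter, 150 mm high, bystander near the tube
- wash: loose white wash bottle, 54 mm diameter, 150 mm high, bystander
- weight: loose brass balance weight, 26 mm diameter, 39 mm high, bystander close to the tube's tail
There are look-alikes about, which are no part of the job. Of the things like the tube, leave any that is orange or red; of the rest the smaller one is meant.

How it is judged (in metres and radians):
On the way, in this order (a step that is already met when the one before it is completed fails the run):
1. the tube is fully home in both clips, head end towards the nozzle, jaws closed over it (z of tube in the frame of seat between -0.004 and 0.003 m and x of tube in the frame of seat between -0.005 and 0.005 m and y of tube in the frame of seat between -0.015 and 0.026 m and y of tube_head in the frame of seat above 0.09 m and angle between the y axis of tube and the y axis of cradle, either way round below 0.04 rad and value of joint each of jaw_far, jaw_tap below 0.03 rad), for 0.2 s.
2. the tap lever is half open (value of joint tap between 0.61 and 0.96 rad), for 0.2 s.
At the end, for the whole second after the job is handed in: Tube home in both clips (3 mm in height, 5 mm sideways, 0.04 rad), head end to the nozzle, origin -15 to +26 mm from the seat along the cradle, both jaws closed (under 0.03 rad), at rest; tap still at 45 +-10 degrees (0.61 to 0.96 rad); no bystander moved 30 mm (all of step 1 and all of step 2 and velocity of joint tap between -0.05 and 0.05 rad/s and linear speed of tube below 0.02 m/s and distance of each of flask, beaker, jar, reagent, wash, weight from where it was at the start of the episode below 0.03 m); the robot touches nothing.
It fails at once if a bystander is shifted by more than 30 mm or tipped over (distance of any of flask, beaker, jar, reagent, wash, weight from where it was at the start of the episode above 0.03 m or angle between any of flask, beaker, jar, reagent, wash, weight's own z axis and vertical above 0.5 rad).
It also fails if it takes over 54 s, if anything falls off the work surface, if the arm or the gripper's body presses on something with over 40 N, if the wrist force passes 120 N, or if a joint passes its speed limit or range.

## Working session

There is one attempt and no reset: what is moved stays moved. The work goes in short steps, Python scripts to look and compute and a tool call to move; the robot and the scene stay as the last step left them, time stands still between calls to the robot, and variables do not carry over. Pictures are saved under pics/ and viewed, at most 13 in all, crops included, and the job is handed in when it is done.

Besides the shell and the picture viewer there is one more tool, called after ">>>" in YAML: its name, and indented under it one key for each argument. play_rows: Moves the arm, as the interface text tells. Its arguments: {"type":"object","properties":{"motion":{"type":"array"},"force":{"type":"number"}},"required":["motion"]}

```bash
mkdir -p pics; ls; python3 - <<'E'
from plant import r
import cv2
for n in ("scene","top"):
    cv2.imwrite(f"pics/{n}0.png",r.capture(n)[:,:,::-1]); print(n,r.camera_info(n))
print(r.sense())
E
```

```text
pics
scene {'fx': 579.8335907510234, 'fy': 579.8335907510234, 'cx': 326.85815459737296, 'cy': 242.29698504412872, 'eye': array([1444.41015937, -404.35518392,  807.05342947]), 'attitude': array([[ 0.33190748, -0.53675755,  0.77571177],
       [ 0.9433039 ,  0.18546177, -0.27528473],
       [ 0.00389628,  0.823101  ,  0.56788164]])}
top {'fx': 610.0163089876357, 'fy': 610.0163089876357, 'cx': 327.5619533311919, 'cy': 236.79645465768135, 'eye': array([ 335.16329273,  -68.45026541, 1453.40200839]), 'attitude': array([[ 0.02739088,  0.99461699, -0.09993386],
       [-0.99962311,  0.02707008, -0.00456501],
       [-0.00183522,  0.10002123,  0.99498361]])}
{'time': 0.1, 'joint_positions': array([-1.31510521e+00,  1.58990371e-01,  1.59812250e+00, -2.74623165e-05,
        1.38621702e+00, -2.10075723e-01]), 'qvel': array([-0.00093255, -0.00095185, -0.00257363,  0.00126832,  0.00119361,
        0.00261863]), 'effort': array([ 2.92762149e-05, -3.96990395e+01, -3.32338464e+01, -2.15011764e-04,
        4.25129387e-03, -1.02494320e-05]), 'tcp_pos': array([ 258.07995178, -513.20856569,  230.4048143 ]), 'ee_rot': array([[ 8.93475239e-01,  4.49112213e-01, -4.65489647e-04],
       [ 4.49112329e-01, -8.93473734e-01,  1.67392856e-03],
       [ 3.35878987e-04, -1.70467086e-03, -9.99998491e-01]]), 'ft_force': array([-1.16900228,  0.07225708,  0.67284722]), 'ft_torque': array([0.00230401, 0.08000875, 0.02342562]), 'gripper_force': 0.0, 'gripper_width': 85.50567986220669}
```

View pics/top0.png

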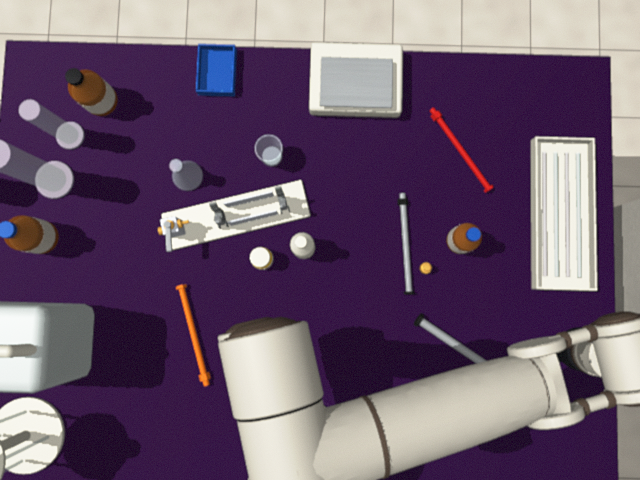

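View pics/scene0.png

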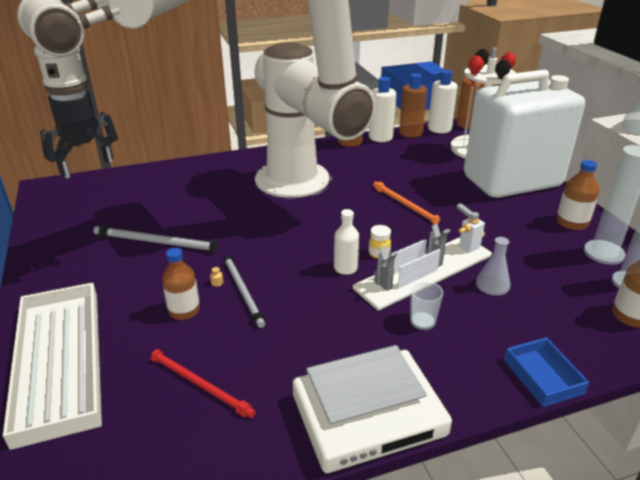

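Similar objects in top view: grey tube at (405,242) beside the reagent bottle and weight, larger grey tube at (450,340), red at (462,150), orange at (193,335), and rods in the rack at (565,215). Orange and red are excluded, and the smaller grey one at (405,242) is my choice. Its tail should be at (408,290), by the brass weight at (426,268).

```bash
cat > h.py <<'E'
from plant import r
import numpy as np, cv2
def ray(ci,p):
    # camera x right,y up, -z look
    d=np.array([(p[0]-ci["cx"])/ci["fx"],-(p[1]-ci["cy"])/ci["fy"],-1.0])
    return np.asarray(ci["attitude"])@d
def onplane(ci,p,z):
    d=ray(ci,p); e=np.asarray(ci["eye"]); return e+d*(z-e[2])/d[2]
def proj(ci,P):
    c=np.asarray(ci["attitude"]).T@(np.asarray(P,float)-np.asarray(ci["eye"]))
    return np.array([ci["cx"]-ci["fx"]*c[0]/c[2],ci["cy"]+ci["fy"]*c[1]/c[2]])
E
python3 - <<'E'
from h import *
ct=r.camera_info("top"); im=cv2.imread("pics/top0.png")
print({k:v for k,v in ct.items() if k not in("eye","attitude","fx","fy","cx","cy")})
hsv=cv2.cvtColor(im,cv2.COLOR_BGR2HSV)
def comp(mask,x0,y0,x1,y1):
    m=np.zeros_like(mask); m[y0:y1,x0:x1]=mask[y0:y1,x0:x1]
    n,l,s,c=cv2.connectedComponentsWithStats(m); i=1+np.argmax(s[1:,4]); return (l==i).astype(np.uint8)
grey=((hsv[...,1]<70)&(hsv[...,2]>90)).astype(np.uint8)
t=comp(grey,385,185,420,300)
pts=np.argwhere(t)[:,::-1].astype(np.float32)
P=np.array([onplane(ct,p,11) for p in pts])[:,:2]
c=P.mean(0);u=np.linalg.svd(P-c)[2][0]; s=(P-c)@u
print("tube bright c",c,"u",u,"ext",s.min(),s.max(),"mid",c+u*(s.min()+s.max())/2)
w=((hsv[...,1]<60)&(hsv[...,2]>170)).astype(np.uint8)
b=comp(w,150,170,320,260)
q=cv2.boxPoints(cv2.minAreaRect(cv2.findContours(b,0,1)[0][0]))
for p in q: print("base corner",p,onplane(ct,p,12)[:2])
a=cv2.resize(im[180:310,380:500],None,fx=5,fy=5,interpolation=cv2.INTER_CUBIC)[:,:560]
cv2.imwrite("pics/crop.png",cv2.resize(im[180:380,390:500],None,fx=3,fy=3,interpolation=cv2.INTER_CUBIC))
E
```

```text
{}
tube bright c [ 458.45041273 -246.80789919] u [-0.99648724 -0.08374472] ext -105.68403149034107 102.0680326132874 mid [ 460.2520611  -246.65648878]
base corner [157.80688 214.01471] [523.50684749 344.37228037]
base corner [300.58337 178.90573] [617.63634095   6.65176937]
base corner [309.5659  215.43463] [529.91700081 -17.56088111]
base corner [166.7894  250.54361] [436.82449473 318.25049808]
```

View pics/crop.png

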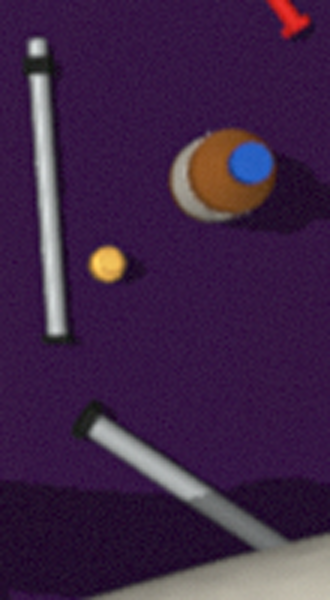

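The crop shows the chosen tube: long collar at its upper end (+x world, about px (403,201)), short collar at the lower end (409,292), weight at (426,268). The other grey tube is thicker. Next I go above it for a close look.

>>> play_rows:
  motion: [0,0,-0.365,0.84,1.0,0.0,0.5,0,0,-0.365,0.84,1.0,0.0,0.5,0,0,-0.365,0.84,1.0,0.0,0.5,0,0,-0.365,0.84,1.0,0.0,0.5,0,0,-0.365,0.84,1.0,0.0,0.5,0,0,-0.365,0.84,1.0,0.0,0.5,0,0,-0.365,0.84,1.0,0.0,0.5,0,0,-0.365,0.84,1.0,0.0,0.5,0,0,-0.365,0.84,1.0,0.0,0.5,0,0,-0.365,0.84,1.0,0.0,0.5]
  force: 60

```text
time: 1.35
tcp_pos: [467.7, -264.7, 231.3]
ee_rot: [[0.997, 0.082, -0.0], [0.082, -0.997, -0.0], [-0.0, 0.0, -1.0]]
ft_force: [-0.8, 0.2, -0.0]
gripper_width: 42.8
gripper_force: 0.0
```

```bash
python3 - <<'E'
from h import *
s=r.sense(); ci=r.camera_info("wrist"); im=r.capture("wrist")[:,:,::-1].copy()
cv2.imwrite("pics/w1.png",im); np.save("w1.npy",ci,allow_pickle=True)
print(s["time"],s["tcp_pos"],s["ee_rot"],s["gripper_width"],ci)
top=r.capture("top")[:,:,::-1].copy(); cv2.imwrite("pics/top1.png",top)
ct=r.camera_info("top")
for n,p,z in [("wash top",(302,238),150),("jar top",(261,256),65),("wash base?",(303,250),0),("weight",(426,268),39),("reagent top",(474,233),150),("head",(402.7,193),11),("tail",(409,293.3),11)]: print(n,onplane(ct,p,z)[:2])
E
```

```text
1.35 [ 467.67327668 -264.66103899  231.29072184] [[ 9.96651096e-01  8.17715255e-02 -9.93186802e-05]
 [ 8.17715186e-02 -9.96651099e-01 -7.14933789e-05]
 [-1.04832194e-04  6.31325152e-05 -9.99999993e-01]] 42.818710193193574 {'fx': 338.9835467904011, 'fy': 338.9835467904011, 'cx': 320.2960683675727, 'cy': 238.29088134070471, 'eye': array([ 547.59846871, -259.76995891,  373.62215055]), 'attitude': array([[ 0.08009114,  0.94597715,  0.31418567],
       [-0.99678703,  0.07568841,  0.02620841],
       [ 0.00101234, -0.31527526,  0.94899973]])}
wash top [461.98444159  -7.67547569]
jar top [426.47875318  88.46757758]
wash base? [447.8451399   -3.98011648]
weight [ 410.77171675 -292.01884044]
reagent top [ 482.82327928 -376.65426867]
head [ 590.2286039  -238.69971373]
tail [ 351.62344466 -257.12476262]
```

View pics/w1.png

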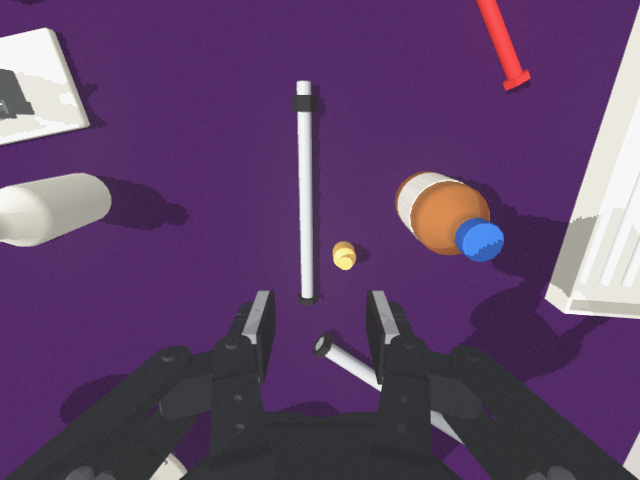

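The wrist view shows the tube from its head at (304,82), with the long collar at (304,102), to its tail at (307,300). The weight is at (344,255).

```bash
python3 - <<'E'
from h import *
ci=np.load("w1.npy",allow_pickle=True).item(); im=cv2.imread("pics/w1.png")
hsv=cv2.cvtColor(im,cv2.COLOR_BGR2HSV)
m=((hsv[...,1]<60)&(hsv[...,2]>110)).astype(np.uint8); m[:, :285]=0;m[:,325:]=0;m[:70]=0;m[310:]=0
rows=[(np.mean(np.where(m[y])[0]),y,m[y].sum()) for y in range(470) if 0<m[y].sum()]
ys=[a[1] for a in rows]; print(ys[0],ys[-1],[y for y in range(ys[0],ys[-1]) if y not in ys])
P=np.array([onplane(ci,(a[0],a[1]),11)[:2] for a in rows if a[1]>115])
c=P.mean(0);u=np.linalg.svd(P-c)[2][0]; u*=np.sign(u[0]); print("dir",u,np.degrees(np.arctan2(u[1],u[0])))
for y in (ys[0],ys[-1]):
    x=[a[0] for a in rows if a[1]==y][0]; p=onplane(ci,(x,y),11)[:2]; print(y,p,(p-c)@u)
g=np.array([a[1] for a in rows]); k=np.where(np.diff(g)>3)[0]
for i in k:
    for j in (i,i+1): p=onplane(ci,rows[j][:2],11)[:2]; print("collar edge",g[j],p,(p-c)@u)
print("c",c)
E
```

```text
80 298 [95, 96, 97, 98, 99, 100, 101, 102, 103, 104, 105, 106, 107, 108, 109, 110]
dir [0.99659939 0.08239937] 4.726494982588633
80 [ 588.39677295 -239.43890014] 129.68273127901568
298 [ 351.23773097 -260.5464278 ] -108.40907223481157
collar edge 94 [ 575.88793761 -241.22522846] 117.06924128342601
collar edge 111 [ 560.08179163 -240.88439167] 101.34493057926308
c [ 459.21339445 -250.8304325 ]
```

>>> play_rows:
  motion: [0,0,0,0,0.057,-0.1,0.5,0,0,0,0,0.057,-0.3,0.5,0,0,0,0,0.057,-0.5,0.5,0,0,0,0,0.057,-0.7,0.5,0,0,0,0,0.057,-0.85,0.5,0,0,0,0,0.057,-0.91,0.5,0,0,0,0,0.057,-0.91,0.5,0,0,0,0,0.057,-0.91,0.1,0,0,0,0,0.057,-0.91,0,0,0,0,0,0.057,-0.91,0]
  force: 60

```text
time: 2.7
tcp_pos: [469.5, -250.6, 5.8]
ee_rot: [[0.996, 0.084, 0.003], [0.084, -0.996, -0.002], [0.002, 0.003, -1.0]]
ft_force: [-0.8, 1.0, 6.6]
gripper_width: 11.5
gripper_force: 58.6
```

>>> play_rows:
  motion: [0,0,0,0,0,0,0,0,0,0,0,0,0,0,0,0,0,0,0,0.1,0,0,0,0,0,0,0.3,0,0,0,0,0,0,0.5,0,0,0,0,0,0,0.7,0,0,0,0,0,0,0.9,0,0,0,0,0,0,0.98,0,0,0,0,0,0,0.98,0,0,0,0,0,0,0.98,0]

```text
time: 3.95
tcp_pos: [467.6, -249.0, 247.4]
ee_rot: [[0.997, 0.084, -0.002], [0.084, -0.997, 0.001], [-0.002, -0.002, -1.0]]
ft_force: [0.1, -0.4, -0.5]
gripper_width: 11.5
gripper_force: 58.8
```

```bash
python3 - <<'E'
from h import *
s=r.sense(); ci=r.camera_info("wrist"); im=r.capture("wrist")[:,:,::-1].copy()
cv2.imwrite("pics/w2.png",im); np.save("w2.npy",ci,allow_pickle=True)
print(s["time"],s["tcp_pos"],s["gripper_width"],s["ft_force"],s["ft_torque"])
E
```

```text
3.95 [ 467.6267128  -248.95491766  247.42305883] 11.453392114025828 [ 0.09778289 -0.35479663 -0.54379829] [-0.02521813  0.00482818  0.01377941]
```

View pics/w2.png

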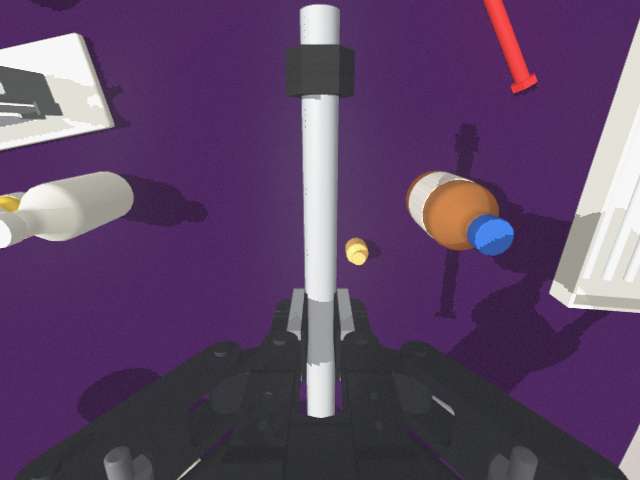

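Tube is held in the grip, head forward, with the long collar at (320,70). Now I carry it above the cradle in two stages.

>>> play_rows:
  motion: [0,0,0.15,0.03,0.1,0.0,0,0,0,0.3,0.08,0.3,0.0,0,0,0,0.45,0.13,0.5,0,0,0,0,0.6,0.18,0.7,0,0,0,0,0.75,0.22,0.85,0,0,0,0,0.9,0.25,0.95,0,0,0,0,1.0,0.28,1.0,0,0,0,0,1.0,0.28,1.0,0,0,0,0,1.0,0.28,1.0,0,0,0,0,1.0,0.28,1.0,0,0]

```text
time: 5.25
tcp_pos: [537.9, -0.2, 248.4]
ee_rot: [[0.428, 0.904, -0.001], [0.904, -0.428, 0.0], [-0.0, -0.001, -1.0]]
ft_force: [-0.0, -0.6, -1.1]
gripper_width: 11.3
gripper_force: 58.8
```

>>> play_rows:
  motion: [0,0,0.14,0.0,0.1,0.0,0,0,0,0.28,0.0,0.2,0.0,0,0,0,0.42,0.0,0.3,0,0,0,0,0.55,0.0,0.36,0,0,0,0,0.65,0.0,0.4,0,0,0,0,0.68,0.0,0.4,0,0,0,0,0.68,0,0.4,0,0,0,0,0.68,0,0.4,0,0,0,0,0.68,0,0.4,0,0,0,0,0.68,0,0.4,0,0]

```text
time: 6.5
tcp_pos: [538.3, 100.3, 248.8]
ee_rot: [[-0.268, 0.963, 0.0], [0.963, 0.268, -0.0], [-0.0, 0.0, -1.0]]
ft_force: [0.0, -0.4, -0.4]
gripper_width: 11.4
gripper_force: 58.8
```

```bash
python3 - <<'E'
from h import *
s=r.sense(); ci=r.camera_info("wrist"); im=r.capture("wrist")[:,:,::-1].copy()
cv2.imwrite("pics/w3.png",im); np.save("w3.npy",ci,allow_pickle=True)
print(s["time"],s["tcp_pos"],s["ee_rot"],s["gripper_width"])
E
```

```text
6.5 [538.25293501 100.34079094 248.80036103] [[-2.68179333e-01  9.63369008e-01  2.50310862e-06]
 [ 9.63369008e-01  2.68179333e-01 -5.54380162e-06]
 [-6.01200866e-06  9.24684255e-07 -1.00000000e+00]] 11.392957780165473
```

View pics/w3.png

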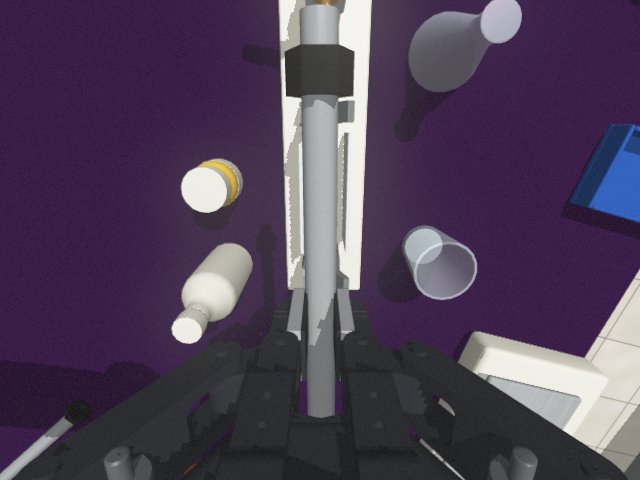

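In this view the cradle base runs up the middle. Its left edge is at col 280–289, its right edge at 370–360, and its near end at row 289. The tube covers the clips, with the collar at (320,70).

```bash
cat > fit.py <<'E'
from h import *
import sys
def fit(n):
    ci=np.load(n+".npy",allow_pickle=True).item(); im=cv2.imread(f"pics/{n}.png").astype(int)
    g=cv2.cvtColor(im.astype(np.uint8),cv2.COLOR_BGR2GRAY).astype(float)
    sat=im.max(2)-im.min(2); w=((sat<45)&(g>130))
    return ci,g,w
if __name__=="__main__":
    ci,g,w=fit("w3")
    L=[];R=[]
    for y in range(110,280,3):
        a=np.where(w[y,272:296])[0]; b=np.where(w[y,350:378])[0]
        if len(a): L.append((272+a[0]-.5,y))
        if len(b): R.append((350+b[-1]+.5,y))
    f=lambda A:np.array([onplane(ci,p,12)[:2] for p in A])
    L,R=f(L),f(R)
    def line(P):
        c=np.median(P,0)
        for _ in range(3):
            u=np.linalg.svd(P-c)[2][0]; u*=np.sign(u[1]); d=(P-c)@[u[1],-u[0]]; P=P[abs(d-np.median(d))<2]; c=P.mean(0)
        return c,u
    (cl,ul),(cr,ur)=line(L),line(R); print("L",cl,ul,"R",cr,ur)
    u=ul+ur;u/=np.linalg.norm(u); xa=np.array([u[1],-u[0]]); print("ydir",u,np.degrees(np.arctan2(u[1],u[0])),"width",(cr-cl)@xa)
    E=[]
    for x in [*range(292,300,2),*range(349,358,2)]:
        a=np.where(w[270:310,x])[0]
        if len(a): E.append(onplane(ci,(x,270+a[-1]+.5),12)[:2])
    E=np.array(E); e=np.median(E@u); print("near edge",E@u)
    x0=(cl@xa+cr@xa)/2; O=xa*x0+u*(e+130); print("origin",O)
    # tube in hand: bright/dark edges
    for y in (20,120,150,180,210,240): 
        r_=g[y,295:345]; d=np.diff(r_); print(y,295+np.argmax(abs(d[:20])),295+25+np.argmax(abs(d[25:])))
    print("collar col305-335 rows",[ (y) for y in range(20,130) if g[y,310:330].mean()<60][::50],[y for y in range(20,130) if g[y,310:330].mean()<60][-1])
    for P in [(0,y,z) for y in (-75,75) for z in (12,)]+[(0,142,75)]:
        print(P,proj(ci,[*(O+u*P[1]),P[2]]))
E
python3 fit.py
```

```text
L [496.88121267  92.43904098] [-0.26428105  0.96444571] R [582.61727914 116.16304226] [-0.26417489  0.96447479]
ydir [-0.26422797  0.96446025] 105.32108369209844 width 88.95757306332139
near edge [-187.3176913  -187.3104761  -187.30326098 -187.29604593 -187.1120873
 -158.99221241 -158.9852901  -158.97836787 -158.9714457 ]
origin [543.73630035  89.74786794]
20 299 339
120 300 337
150 301 343
180 302 342
210 302 342
240 303 342
collar col305-335 rows [93] 93
(0, -75, 12) [323.42070795 269.50266377]
(0, 75, 12) [324.16003581 141.29434725]
(0, 142, 75) [325.39508122  61.46491095]
```

```bash
python3 - <<'E'
from h import *
from fit import fit
ci,g,w=fit("w3"); u=np.array([-.26423,.96446]); xa=np.array([u[1],-u[0]])
for x in (292,296,352,356): print(x,[ (y,int(g[y,x])) for y in range(278,300,3)])
for y in (286,288,290): print(y,[round(float(onplane(ci,(x,y),12)[:2]@u),1) for x in (292,354)])
T=np.array([538.25,100.34])
for y in (44,94.5,6):
  for z in (254,261,265): print(y,z,(onplane(ci,(320,y),z)[:2]-T)@u)
# tube lateral centre via edges at z=254
for y,a,b in((20,299.5,339.5),(120,300.5,337.5),(210,302.5,336.5)):
  print(y,[(onplane(ci,(c,y),254)[:2]-T)@xa for c in (a,b)])
print([ (x,int(g[210,x])) for x in range(298,346,2)])
x0=(np.array([496.88,92.44])@xa+np.array([582.6,116.16])@xa)/2; print("x0",x0,"T.x",T@xa,"T.u",T@u)
E
```

```text
292 [(278, 168), (281, 171), (284, 168), (287, 169), (290, 58), (293, 70), (296, 97), (299, 124)]
296 [(278, 170), (281, 169), (284, 167), (287, 162), (290, 140), (293, 140), (296, 139), (299, 140)]
352 [(278, 236), (281, 236), (284, 236), (287, 237), (290, 65), (293, 57), (296, 58), (299, 53)]
356 [(278, 237), (281, 236), (284, 236), (287, 237), (290, 68), (293, 57), (296, 58), (299, 57)]
286 [-154.4, -154.2]
288 [-157.1, -156.9]
290 [-159.9, -159.7]
44 254 107.07113465669765
44 261 105.65543169818447
44 265 104.84645857903409
94.5 254 90.36851162119711
94.5 261 89.80533204684737
94.5 265 89.48351514721895
6 254 118.75114078167965
6 261 116.73927527267631
6 265 115.58963783896013
20 [np.float64(-8.905421749809653), np.float64(5.1414841273561676)]
120 [np.float64(-9.085634609156532), np.float64(5.049398090558887)]
210 [np.float64(-8.820877234178331), np.float64(5.283335367884744)]
[(298, 175), (300, 229), (302, 227), (304, 107), (306, 134), (308, 150), (310, 164), (312, 168), (314, 170), (316, 176), (318, 179), (320, 180), (322, 181), (324, 182), (326, 180), (328, 181), (330, 175), (332, 169), (334, 155), (336, 136), (338, 173), (340, 174), (342, 144), (344, 114)]
x0 548.1168294 T.x 545.6334332 T.u -45.447881100000004
```

>>> play_rows:
  motion: [0,0,0,-0.006,0.096,0,0,0,0,0,-0.006,0.096,-0.1,0,0,0,0,-0.006,0.096,-0.2,0,0,0,0,-0.006,0.096,-0.3,0,0,0,0,-0.006,0.096,-0.4,0,0,0,0,-0.006,0.096,-0.47,0,0,0,0,-0.006,0.096,-0.5,0,0,0,0,-0.006,0.096,-0.5,0,0,0,0,-0.006,0.096,-0.5,0,0,0,0,-0.006,0.096,-0.5,0]

```text
time: 7.8
tcp_pos: [537.4, 124.5, 124.8]
ee_rot: [[-0.269, 0.963, 0.002], [0.963, 0.269, 0.0], [-0.0, 0.002, -1.0]]
ft_force: [-0.3, -0.1, -0.8]
gripper_width: 11.5
gripper_force: 58.8
```

```bash
python3 - <<'E'
from h import *
s=r.sense(); print(s["time"],s["tcp_pos"],s["ft_force"])
im=r.capture("scene")[:,:,::-1]; ci=r.camera_info("wrist"); w=r.capture("wrist")[:,:,::-1].copy(); cv2.imwrite("pics/w4.png",w); np.save("w4.npy",ci,allow_pickle=True)
a=cv2.resize(im[190:310,340:500],(640,480),interpolation=cv2.INTER_CUBIC)
cv2.imwrite("pics/s4.png",a)
cv2.imwrite("pics/both4.png",cv2.resize(np.hstack([a,w]),(800,300),interpolation=cv2.INTER_AREA))
E
```

```text
7.8 [537.417982   124.53123202 124.78633777] [-0.31208664 -0.13676191 -0.81170199]
```

View pics/both4.png

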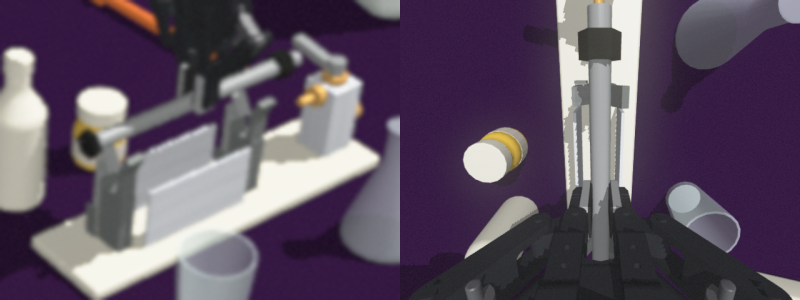

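The scene crop shows the tube above both clips with the long collar just past the tap-side clip. In the wrist view the tube (col 600) is centred between the jaw at 572 and the cheek at 629. Next I lower it into the funnel.

>>> play_rows:
  motion: [0,0,0,0,0,-0.03,0,0,0,0,0,0,-0.06,0,0,0,0,0,0,-0.09,0,0,0,0,0,0,-0.12,0,0,0,0,0,0,-0.135,0,0,0,0,0,0,-0.145,0,0,0,0,0,0,-0.15,0,0,0,0,0,0,-0.15,0,0,0,0,0,0,-0.15,0,0,0,0,0,0,-0.15,0]

```text
time: 9.15
tcp_pos: [536.8, 124.5, 86.5]
ee_rot: [[-0.269, 0.963, 0.0], [0.963, 0.269, -0.0], [-0.0, 0.0, -1.0]]
ft_force: [-0.9, -0.4, -1.3]
gripper_width: 11.5
gripper_force: 58.8
```

>>> play_rows:
  motion: [0,0,0,0,0,-0.006,0,0,0,0,0,0,-0.006,0.2,0,0,0,0,0,-0.006,0.35,0,0,0,0,0,0.0,0.35,0,0,0,0,0,0.05,0.35,0,0,0,0,0,0.15,0.35,0,0,0,0,0,0.25,0.35,0,0,0,0,0,0.3,0.35,0,0,0,0,0,0.3,0.35,0,0,0,0,0,0.3,0.35]

```text
time: 10.4
tcp_pos: [536.0, 124.5, 160.3]
ee_rot: [[-0.269, 0.963, -0.002], [0.963, 0.269, -0.0], [0.0, -0.002, -1.0]]
ft_force: [-0.5, 0.4, 0.4]
gripper_width: 29.8
gripper_force: 0.0
```

```bash
python3 - <<'E'
from h import *
s=r.sense(); print(s["time"],s["tcp_pos"],s["ft_force"])
im=r.capture("scene")[:,:,::-1]; cv2.imwrite("pics/scene5.png",im); ci=r.camera_info("wrist"); w=r.capture("wrist")[:,:,::-1].copy(); cv2.imwrite("pics/w5.png",w); np.save("w5.npy",ci,allow_pickle=True)
a=cv2.resize(im[190:310,340:500],(640,480),interpolation=cv2.INTER_CUBIC)
cv2.imwrite("pics/both5.png",cv2.resize(np.hstack([a,w]),(800,300),interpolation=cv2.INTER_AREA))
E
```

```text
10.4 [536.04661563 124.48698374 160.30005387] [-0.53595222  0.3664254   0.36294369]
```

View pics/both5.png

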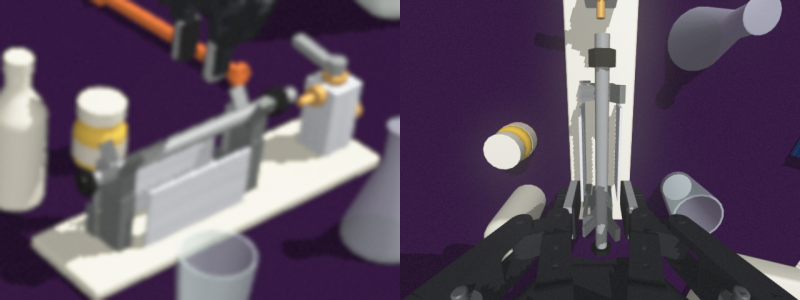

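The tube rests in both funnels with its collar outside the tap-side clip. Next I turn the open fingers along the tube, to press near both clips at once.

>>> play_rows:
  motion: [0,0,-0.16,0.004,-0.016,0,0.5,0,0,-0.32,0.004,-0.016,0,0.8,0,0,-0.48,0.004,-0.016,0,0.8,0,0,-0.64,0.004,-0.016,0,0.8,0,0,-0.8,0.004,-0.016,0,0.8,0,0,-0.95,0.004,-0.016,0,0.8,0,0,-1.0,0.004,-0.016,0,0.8,0,0,-1.0,0.004,-0.016,0,0.8,0,0,-1.0,0.004,-0.016,0,0.8,0,0,-1.0,0.004,-0.016,0,0.8]

```text
time: 11.75
tcp_pos: [537.7, 120.5, 161.1]
ee_rot: [[0.699, 0.715, -0.0], [0.715, -0.699, 0.0], [-0.0, -0.0, -1.0]]
ft_force: [-0.4, -0.5, 0.1]
gripper_width: 68.0
gripper_force: 0.0
```

>>> play_rows:
  motion: [0,0,-0.16,0,0,0,0.8,0,0,-0.32,0,0,0,0.8,0,0,-0.46,0,0,0,0.8,0,0,-0.5,0,0,-0.05,0.8,0,0,-0.5,0,0,-0.12,0.8,0,0,-0.5,0,0,-0.2,0.8,0,0,-0.5,0,0,-0.25,0.8,0,0,-0.5,0,0,-0.27,0.8,0,0,-0.5,0,0,-0.27,0.8,0,0,-0.5,0,0,-0.27,0.8]

```text
time: 13.0
tcp_pos: [538.4, 120.5, 94.6]
ee_rot: [[0.963, 0.269, 0.001], [0.269, -0.963, 0.0], [0.001, 0.0, -1.0]]
ft_force: [-0.1, 0.4, 0.9]
gripper_width: 68.4
gripper_force: 0.0
```

>>> play_rows:
  motion: [0,0,0,0,0,-0.01,0.8,0,0,0,0,0,-0.02,0.8,0,0,0,0,0,-0.03,0.8,0,0,0,0,0,-0.04,0.8,0,0,0,0,0,-0.05,0.8,0,0,0,0,0,-0.06,0.8,0,0,0,0,0,-0.07,0.8,0,0,0,0,0,-0.075,0.8,0,0,0,0,0,-0.08,0.8,0,0,0,0,0,-0.08,0.8]

```text
time: 14.25
tcp_pos: [537.5, 120.6, 74.5]
ee_rot: [[0.963, 0.269, -0.001], [0.269, -0.963, 0.0], [-0.001, -0.0, -1.0]]
ft_force: [-3.7, 0.1, 8.0]
gripper_width: 68.6
gripper_force: 4.0
```

Contact with 8 N in progress; continuing down.

>>> play_rows:
  motion: [0,0,0,0,0,-0.005,0.8,0,0,0,0,0,-0.01,0.8,0,0,0,0,0,-0.014,0.8,0,0,0,0,0,-0.018,0.8,0,0,0,0,0,-0.02,0.8,0,0,0,0,0,-0.022,0.8,0,0,0,0,0,-0.024,0.8,0,0,0,0,0,-0.024,0.8,0,0,0,0,0,-0.024,0.8,0,0,0,0,0,-0.024,0.8]

```text
time: 15.5
tcp_pos: [538.1, 120.7, 73.8]
ee_rot: [[0.963, 0.27, -0.001], [0.27, -0.963, -0.001], [-0.001, 0.0, -1.0]]
ft_force: [-22.3, -1.2, 44.6]
gripper_width: 68.3
gripper_force: 22.0
```

>>> play_rows:
  motion: [0,0,0,0,0,0.03,0.8,0,0,0,0,0,0.1,0.8,0,0,0,0,0,0.2,0.8,0,0,0,0,0,0.3,0.8,0,0,0,0,0,0.4,0.8,0,0,0,0,0,0.44,0.8,0,0,0,0,0,0.44,0.8,0,0,0,0,0,0.44,0.8,0,0,0,0,0,0.44,0.8,0,0,0,0,0,0.44,0.8]

```text
time: 16.75
tcp_pos: [537.3, 120.5, 177.1]
ee_rot: [[0.963, 0.269, -0.001], [0.269, -0.963, 0.0], [-0.001, -0.0, -1.0]]
ft_force: [0.0, -0.1, -0.2]
gripper_width: 68.5
gripper_force: 0.0
```

```bash
python3 - <<'E'
from h import *
s=r.sense(); print(s["time"],s["tcp_pos"],s["ft_force"])
im=r.capture("scene")[:,:,::-1]; cv2.imwrite("pics/scene6.png",im); ci=r.camera_info("wrist"); w=r.capture("wrist")[:,:,::-1].copy(); cv2.imwrite("pics/w6.png",w); np.save("w6.npy",ci,allow_pickle=True)
a=cv2.resize(im[200:305,360:500],(640,480),interpolation=cv2.INTER_CUBIC)
cv2.imwrite("pics/both6.png",cv2.resize(np.hstack([a,w]),(800,300),interpolation=cv2.INTER_AREA))
E
```

```text
16.75 [537.34814067 120.54754953 177.10597791] [ 0.03994035 -0.11168042 -0.17897983]
```

View pics/both6.png

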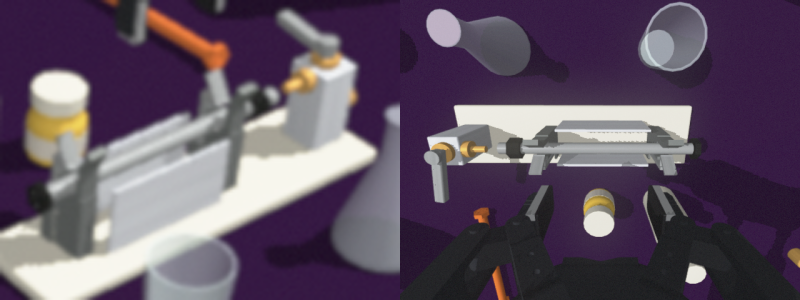

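Both views show the tube down in the clips, in line with the nozzle. I'll triangulate the collars to check its height.

```bash
cat > tri.py <<'E'
from h import *
def blob(im,x,y,h,th=45):
    g=im.max(2); m=np.zeros(g.shape,np.uint8); m[y-h:y+h,x-h:x+h]=(g[y-h:y+h,x-h:x+h]<th)
    n,l,s,c=cv2.connectedComponentsWithStats(m); i=1+np.argmax(s[1:,4]); return c[i],s[i]
def tri(c1,p1,c2,p2):
    d1,d2=ray(c1,p1),ray(c2,p2); d1/=np.linalg.norm(d1); d2/=np.linalg.norm(d2)
    A=np.c_[d1,-d2]; t=np.linalg.lstsq(A,np.asarray(c2["eye"])-c1["eye"],rcond=None)[0]
    a,b=c1["eye"]+t[0]*d1,c2["eye"]+t[1]*d2; return (a+b)/2,np.linalg.norm(a-b)
E
python3 - <<'E'
from tri import *
ci=np.load("w6.npy",allow_pickle=True).item(); cs=r.camera_info("scene")
w=cv2.imread("pics/w6.png"); s=cv2.imread("pics/scene6.png")
u=np.array([-.26423,.96446]); xa=np.array([u[1],-u[0]])
for n,pw,ps in (("tap",(185,232),(453,234)),("far",(478,235),(373,268))):
    bw,sw=blob(w,*pw,16); bs,ss=blob(s,*ps,8); P,e=tri(ci,bw,cs,bs)
    print(n,bw,sw,bs,ss,P,e,"u",P[:2]@u,"x",P[:2]@xa)
    print(" far y axis line at z75:",onplane(ci,bw,75)[:2]@np.c_[u,xa])
# same lateral line measured on the base edges, z=12
g=w.max(2)
for col in (110,200,300,420):
    rr=np.where((g[150:290,col]>150)&((w.max(2)-w.min(2))[150:290,col]<40))[0]+150
    print(col,rr[0],rr[-1],[round(float(onplane(ci,(col,y),12)[:2]@xa),1) for y in (rr[0],rr[-1])])
E
```

```text
Traceback (most recent call last):
  File "tri.py", line 4, in blob
    n,l,s,c=cv2.connectedComponentsWithStats(m); i=1+np.argmax(s[1:,4]); return c[i],s[i]
                                                     ~~~~~~~~~^^^^^^^^^
ValueError: attempt to get argmax of an empty sequence
```

```bash
sed -i 's/g=im.max(2); m=/im=im.astype(int); g=im.max(2)+100*((im.max(2)-im.min(2))>22); m=/; s/th=45/th=70/' tri.py
python3 - <<'E'
from tri import *
ci=np.load("w6.npy",allow_pickle=True).item(); cs=r.camera_info("scene")
w=cv2.imread("pics/w6.png"); s=cv2.imread("pics/scene6.png")
u=np.array([-.26423,.96446]); xa=np.array([u[1],-u[0]])
for n,pw,ps in (("tap",(185,232),(453,234)),("far",(478,235),(373,268))):
    bw,sw=blob(w,*pw,16); bs,ss=blob(s,*ps,8); P,e=tri(ci,bw,cs,bs)
    print(n,bw.round(1),sw,bs.round(1),ss,P.round(1),round(e,1),"u",P[:2]@u,"x",P[:2]@xa)
sat=w.astype(int).max(2)-w.astype(int).min(2); g=w.max(2)
for col in (110,200,300,420):
    rr=np.where((g[150:290,col]>150)&(sat[150:290,col]<40))[0]+150
    print(col,rr[0],rr[-1],[round(float(onplane(ci,(col,y),12)[:2]@xa),1) for y in (rr[0],rr[-1])])
E
```

```text
tap [181.8 234.4] [170 221  29  27 587] [450.5 235.8] [448 231   7  10  39] [512.6 221.2  76.4] 2.7 u 77.88025539580448 x 552.7984039641086
far [475.5 234.2] [462 220  29  31 565] [373.3 269. ] [369 264  10  11  72] [571.5   7.8  77.7] 0.5 u -143.45062507479878 x 553.302780435966
110 168 260 [593.3, 504.7]
200 168 260 [593.6, 504.9]
300 169 265 [592.9, 499.9]
420 169 260 [593.2, 505.5]
```

Triangulated collar heights are 76 and 78 mm, so the tube is down (it rests at 91 mm when unseated). I'll confirm by pressing each end with shut fingers, where the TCP is the true tip and home is 82 mm.

>>> play_rows:
  motion: [0,0,0,0.048,-0.174,0,0.3,0,0,0,0.048,-0.174,0,0,0,0,0,0.048,-0.174,-0.1,0,0,0,0,0.048,-0.174,-0.2,0,0,0,0,0.048,-0.174,-0.3,0,0,0,0,0.048,-0.174,-0.35,0,0,0,0,0.048,-0.174,-0.37,0,0,0,0,0.048,-0.174,-0.38,0,0,0,0,0.048,-0.174,-0.388,0,0,0,0,0.048,-0.174,-0.39,0]

```text
time: 18.1
tcp_pos: [550.8, 77.1, 81.8]
ee_rot: [[0.963, 0.269, 0.002], [0.269, -0.963, 0.0], [0.002, 0.001, -1.0]]
ft_force: [-1.6, 1.2, 7.1]
gripper_width: 0.0
gripper_force: 3.4
```

>>> play_rows:
  motion: [0,0,0,0,0,0.05,0,0,0,0,0,0,0.1,0,0,0,0,-0.04,0.15,0.1,0,0,0,0,-0.096,0.348,0.1,0,0,0,0,-0.096,0.348,0.1,0,0,0,0,-0.096,0.348,0.05,0,0,0,0,-0.096,0.348,0.02,0,0,0,0,-0.096,0.348,0.008,0,0,0,0,-0.096,0.348,0.002,0,0,0,0,-0.096,0.348,0,0]

```text
time: 19.35
tcp_pos: [526.7, 163.4, 81.7]
ee_rot: [[0.963, 0.268, 0.001], [0.268, -0.963, -0.0], [0.001, 0.0, -1.0]]
ft_force: [-3.6, -0.3, 9.8]
gripper_width: -0.1
gripper_force: 5.3
```

Contact at 81.8 and 81.7 mm, so both ends are home. Now the tap.

>>> play_rows:
  motion: [0,0,0,0,0,0.1,0,0,0,0,0,0,0.25,0,0,0,0,0,0,0.36,0,0,0,0,-0.1,0.15,0.36,0,0,0,0,-0.2,0.3,0.36,0,0,0,0,-0.27,0.42,0.36,0.3,0,0,0,-0.305,0.49,0.36,0.4,0,0,0,-0.305,0.49,0.36,0.4,0,0,0,-0.305,0.49,0.36,0.4,0,0,0,-0.305,0.49,0.36,0.4]

```text
time: 20.6
tcp_pos: [450.2, 285.6, 170.2]
ee_rot: [[0.964, 0.267, 0.0], [0.267, -0.964, -0.0], [0.0, 0.0, -1.0]]
ft_force: [-0.1, -0.1, -0.1]
gripper_width: 34.4
gripper_force: 0.0
```

```bash
python3 - <<'E'
from h import *
s=r.sense(); print(s["time"],s["tcp_pos"],s["ee_rot"])
ci=r.camera_info("wrist"); w=r.capture("wrist")[:,:,::-1].copy(); cv2.imwrite("pics/w7.png",w); np.save("w7.npy",ci,allow_pickle=True)
u=np.array([-.26423,.96446]); xa=np.array([u[1],-u[0]])
for P in ((0,185),(-60,185)):
    q=xa*(550+P[0])+u*(-27+P[1]); print(P,q,proj(ci,[*q,101]))
E
```

```text
20.6 [450.1745518  285.59344568 170.24462598] [[ 9.63635195e-01  2.67221270e-01  6.51304755e-05]
 [ 2.67221278e-01 -9.63635167e-01 -2.33596203e-04]
 [ 3.40142751e-07  2.42505771e-04 -9.99999971e-01]]
(0, 185) [488.70466 297.71118] [315.51184139 191.65618141]
(-60, 185) [430.83706 281.85738] [315.77395699 278.59776081]
```

View pics/w7.png

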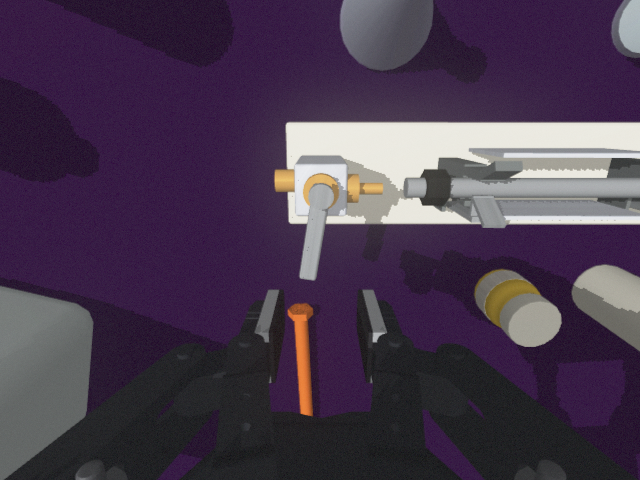

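The wrist view shows the tap pivot at (320,190) and the lever running to its tip at (308,278), about 8° from shut. The tube head is at (405,187) and the nozzle tip at (383,188). Fingertip centre is at about col 320.5.

```bash
python3 - <<'E'
from h import *
ci=np.load("w7.npy",allow_pickle=True).item(); w=cv2.imread("pics/w7.png").astype(int)
u=np.array([-.26423,.96446]); xa=np.array([u[1],-u[0]])
T=np.array([450.17,285.59,170.24])
print("tcp",proj(ci,T),"grasp",proj(ci,T+[0,0,10]))
sat=w.max(2)-w.min(2); g=w.max(2)
m=((sat<30)&(g>90)); m[:, :295]=0; m[:,335:]=0
rows=[]
for y in range(226,284,1):
    x=np.where(m[y])[0]
    if len(x)>6: rows.append((x.mean(),y,len(x)))
print(rows[0],rows[-1])
P=np.array([onplane(ci,a[:2],101)[:2] for a in rows]); P=np.c_[P@u,P@xa]
k=np.polyfit(P[:,1],P[:,0],1); print("slope deg",np.degrees(np.arctan(k[0])),"tip xa",P[-1])
o=((w[...,2]>150)&(w[...,0]<90)&(w[...,1]>80)); o[:160]=0;o[215:]=0;o[:,:303]=0;o[:,:]&=True;o[:,340:]=0
yx=np.argwhere(o); c=(yx.min(0)+yx.max(0))/2; print("disc",c[::-1],yx.min(0),yx.max(0)); q=onplane(ci,c[::-1],91)[:2]; print("pivot(u,xa)",q@u,q@xa,"line u at pivot xa",np.polyval(k,q@xa))
for x in (383,405):
    q=onplane(ci,(x,188),75)[:2]; print(x,q@u,q@xa)
E
```

```text
tcp [317.15625258 303.4536684 ] grasp [316.98316818 314.64437738]
(np.float64(315.0), 226, 19) (np.float64(309.5), 279, 12)
slope deg -8.556042088023416 tip xa [162.29925742 489.69388493]
disc [323.5 190.5] [174 310] [207 337]
pivot(u,xa) 152.869658380447 548.9118265780988 line u at pivot xa 155.16048393636447
383 110.81068859416642 547.813298873933
405 95.31680143257866 547.8329256282893
```

>>> play_rows:
  motion: [0,0,-0.147,-0.014,0.022,-0.03,0.4,0,0,-0.147,-0.014,0.022,-0.1,0.4,0,0,-0.147,-0.014,0.022,-0.2,0.4,0,0,-0.147,-0.014,0.022,-0.28,0.4,0,0,-0.147,-0.014,0.022,-0.32,0.4,0,0,-0.147,-0.014,0.022,-0.328,0.4,0,0,-0.147,-0.014,0.022,-0.328,0.4,0,0,-0.147,-0.014,0.022,-0.328,0.1,0,0,-0.147,-0.014,0.022,-0.328,0,0,0,-0.147,-0.014,0.022,-0.328,0]
  force: 30

```text
time: 21.9
tcp_pos: [446.6, 291.7, 89.1]
ee_rot: [[0.993, 0.118, 0.001], [0.118, -0.993, -0.001], [0.001, 0.001, -1.0]]
ft_force: [-1.8, -4.9, 5.4]
gripper_width: 11.0
gripper_force: 30.9
```

Lever gripped (11 mm, lever 12 mm). Now the arc.

>>> play_rows:
  motion: [0,0,-0.102,-0.001,0.018,0,0,0,0,-0.202,0,0.035,0,0,0,0,-0.303,0.002,0.053,0,0,0,0,-0.405,0.006,0.07,0,0,0,0,-0.505,0.013,0.087,0,0,0,0,-0.607,0.021,0.103,0,0,0,0,-0.607,0.021,0.103,0,0,0,0,-0.607,0.021,0.103,0,0,0,0,-0.607,0.021,0.103,0,0,0,0,-0.607,0.021,0.103,0,0]

```text
time: 23.15
tcp_pos: [452.2, 317.3, 89.1]
ee_rot: [[0.869, -0.495, 0.002], [-0.495, -0.869, -0.001], [0.002, -0.0, -1.0]]
ft_force: [0.1, -4.9, 4.3]
gripper_width: 11.0
gripper_force: 31.0
```

>>> play_rows:
  motion: [0,0,0,0,0,0,0.2,0,0,0,0,0,0,0.4,0,0,0,0,0,0,0.4,0,0,0,0,0,0.1,0.4,0,0,0,0,0,0.25,0.4,0,0,0,0,0,0.4,0.4,0,0,0,0,0,0.45,0.4,0,0,0,0,0,0.45,0.4,0,0,0,0,0,0.45,0.4,0,0,0,0,0,0.45,0.4]

```text
time: 24.4
tcp_pos: [450.3, 317.4, 199.0]
ee_rot: [[0.869, -0.495, -0.003], [-0.495, -0.869, -0.001], [-0.002, 0.002, -1.0]]
ft_force: [0.2, -1.1, -0.3]
gripper_width: 34.2
gripper_force: 0.0
```

```bash
python3 - <<'E'
from h import *
s=r.sense(); print(s["time"],s["tcp_pos"],s["ft_force"])
ci=r.camera_info("wrist"); w=r.capture("wrist")[:,:,::-1].copy(); sc=r.capture("scene")[:,:,::-1]
np.save("w8.npy",ci,allow_pickle=True); cv2.imwrite("pics/w8.png",w)
a=cv2.resize(sc,(640,480)); cv2.imwrite("pics/both8.png",cv2.resize(np.hstack([a,w]),(800,300),interpolation=cv2.INTER_AREA))
E
```

```text
24.4 [450.3355391  317.37686493 198.99662793] [ 0.24776912 -1.08075346 -0.2659049 ]
```

View pics/both8.png

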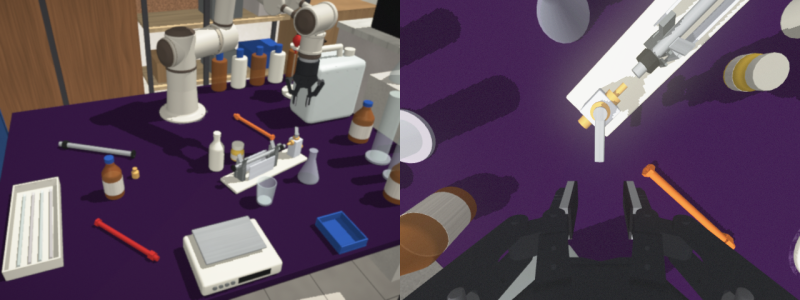

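The lever is at about 45° to the cradle, the tube is seated, the bystanders are unmoved and the gripper is clear.

```bash
python3 - <<'E'
from plant import r
print(r.finish_job())
E
```

```text
the job is handed in; nothing more can be done
None
```

The job is handed in at about 24 s of the 54 s allowed: the tube is home in both clips with its long collar towards the nozzle, the tap lever is at about 45°, and the other bench items look unmoved; the system returned no verdict.

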